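# Check the clamp screw for torque

### The arm

A 6-joint arm with a two-finger parallel gripper is mounted at the origin on a cart in front of the work surface, level with it; the furniture and walls round the work are solid. World frame = base frame: x ahead of the robot, y to its left, z up, the work surface at z = 0. Lengths are in mm, angles in rad, forces in N, time in s.
With the tool pointing down it reaches from about 225 to 725 mm from the base axis. Payload 3.1 kg.
Tool frame: the origin (TCP) lies at the very end of the fingers, on their centre line; the grasp point (between the pads) lies behind it (ctrl.hold_point_z is the z of the grasp point in the tool frame, in mm); z points along the fingers, y is the line along which they close (so a half turn about z gives the same grasp; the last joint's range is limited). The gripper opens to 85 mm and grips with 20 to 120 N. Pads are 22 mm wide; open, the fingers measure 114 mm over their backs; the gripper's body (76 mm by 85 mm) begins 54 mm behind the grasp point. The pads swing forward as they close: fully open they stand 13 mm farther back than shut.
Start: joints at [1.129, 0.048, 0.099, 1.622, 0, 1.443], TCP at [162.062, 499.353, 206.912] pointing down, gripper open.
Joint ranges: [-2.91, 2.91], [-0.99, 1.94], [-1.21, 1.42], [-2.12, 2.29], [-1.49, 1.47], [-3.14, 3.14]. Speed limits (rad/s): [2.79, 2.79, 3.14, 3.14, 3.14, 3.14].

### API

Orientations are given as a rotation vector (axis times angle).
In Python, from rig import ctrl gives the robot as it stands.
- The arm moves only by the tool send_rows, never from a script. Its argument "targets" is a list of rows, each a list of 2 entries, a list of its own where there are three numbers: the shift along the tool's x, y, z in mm, then the turn about the tool's z in rad. In form: [[[dx, dy, dz], roll], ...]. A call has exactly 8 rows; each row is the pose to reach, as a shift and turn from the pose commanded when the call began, along the tool's axes at that moment; what a row does not reach only later rows make up. A row lasts 1/10 s, in which the tool goes at most 50 mm and 8.59 degrees, less where a joint would pass 70% of its speed; a pose out of reach is approached as far as the arm can. A call with a gripper value outside its range is refused whole. "hand" is the finger opening in mm, from 0 to 85.4, set as the call begins (left out, the last holds). The fingers move at their own pace and stop on an object; the grip force is fixed at half the most. Time passes only in rows, so rows that repeat a pose let the fingers close, or fill a call up. It gives the time, the measured TCP pose, the force, the opening and the grip force at its end, in the units of the state.
- ctrl.sense(): the state, without advancing time (a new reading comes with each control period).
- ctrl.read_camera(name): name is "side" or "top" or "wrist"; returns (picture, depth): 400x640x3 uint8, red, green, blue; 400x640 float32, mm along the optical axis (not along the pixel's ray), 0 where there is no reading.
- ctrl.camera_model(name): a dict with "fx", "fy", "cx", "cy" (pixels), "world_to_cam" (4x4, takes a point from world to camera coordinates); the wrist camera has in their place "T_tool_cam" (4x4, takes a point from camera to tool coordinates, whose origin is the TCP and whose axes are the flange's). Camera axes: x right, y down, z forward; pixel columns grow to the right and rows downward; lengths in mm; the calibration is good to about 2 mm. The wrist camera is an equidistant fisheye: a pixel r from the principal point sees the ray r / f radians off the axis. A picture is of the moment at which its call begins: read the wrist's pose just before it. camera_model takes no time and is no camera call.
- ctrl.hand_in(): hands the job in; it is judged then, once.
Trained networks look in the newest picture that a camera, given by its name, has taken for a name from the list of things; names that differ only in an ending like _2 or _b are one class to them, and where a whole thing is asked for, a point or a joint stands for the part that bears it (a point fixed in the world has none). Each returns a list of dicts, best first, with "conf" (0 to 1); they miss things now and then, are a little off and sometimes report something else, mostly with a low value. They report only what shows in the picture. A call takes as long as a camera call.
- ctrl.search_frame(camera, name): "position" ([x, y, z] in mm, in world coordinates, good to about 4 mm: the middle of the surface that is visible of it).
- ctrl.outline_of(camera, name): "mask" (400x640 bool, what is visible of it).
- ctrl.spot_point(camera, name): "position" ([x, y, z] in mm, in world coordinates, good to about 4 mm: a listed point, or the origin of a listed thing).
The state is a dict: "time": time; "joint_positions": joint angles; "dq": joint speeds; "joint_torque": joint torques, N m; "eef_pos": TCP position; "ee_rot": TCP orientation; "force": force on the tool from outside, world axes, zero at the start; "ft_torque": the same for the moment, N m; "gripper_width": opening from 0.0 (shut) to 1.0 (fully open); "gripper_force": force on a finger pad.
Only numpy, scipy, OpenCV 4.12 (cv2) and the standard library are available. Lean on these libraries where they do the work, as an engineer would, in place of code of your own. Each camera call takes 0.05 s, during which the arm holds its last target. There are 200 camera calls.

### The job

Check that the screw of the clamp holding the toothed gear is tight: swing its torque arm clockwise (seen from above) by the upright grip until the pointer stands in the black band of the scale, keep it there for two seconds, then let it come back to zero and let go. Do not go past the band or push the arm the other way, do not turn the screw itself, and leave the clamp with the bronze bushing alone.

Things in the scene. Friction and masses are not known exactly. Their poses are not given: they have to be found in the camera images.
- gear_grip (a point): centre of the upright black grip on the torque arm of the clamp with the toothed gear (66 mm): a round post 24 mm across, 118 mm above the bench; top 24 mm higher, shaft 21 mm lower. x points along the arm to the screw's upright axis, 150 mm away; z up. The scale plate (78 mm across the arm, top 26 mm below this point, edge 28 mm away) lies inward. The clamp is bolted down.
- gear_arm (a joint): spring deflection of that torque arm about its screw, rad: 0 when left alone, grows clockwise seen from above; stiffness 4 N m per rad (about 6.5 N at the grip at 0.25). The black band of the scale stands under the pointer from 0.16 to 0.34, its middle at 0.25. The arm springs back to 0 when let go.
- gear_screw (a joint): turn of the clamp screw itself with its pointer, rad, 0 at the start, grows clockwise; it is tight and slips only above about 1.9 N m (arm deflection 0.47).
- bushing_grip (a point): the same grip on the other, like clamp, which holds a plain bronze bushing (38 mm across): not to be moved.

How it is judged:
By the outcome, as a careful person would: the job done as asked, in the order asked, and still so for the second after the job is handed in, with the robot touching nothing.
It also fails if it takes over 42 s, if anything falls off the work surface, if the arm or the gripper's body presses on something with over 40 N, if the wrist force passes 120 N, or if a joint passes its speed limit or range.

## Working session

There is one attempt and no reset: what is moved stays moved. The work goes in short steps, Python scripts to look and compute and a tool call to move; the robot and the scene stay as the last step left them, time stands still between calls to the robot, and variables do not carry over. Pictures are saved under pics/ and viewed, at most 10 in all, crops included, and the job is handed in when it is done.

Besides the shell and the picture viewer there is one more tool, called after "Emit:" by a JSON object that holds its "name" and its "arguments", one argument or row to a line. send_rows: Moves the arm, as the interface text tells. Its arguments: {"type":"object","properties":{"targets":{"type":"array","items":{"type":"array"}},"hand":{"type":"number"}},"required":["targets"]}

```bash
mkdir -p pics; python3 - <<'E'
from rig import ctrl
import cv2,numpy as np
s=ctrl.sense();print(s['time'],s['eef_pos'],s['ee_rot'],s['gripper_width'],ctrl.hold_point_z)
ims=[]
for c in ['top','side']:
    im,d=ctrl.read_camera(c);ims.append(im[:,:,::-1])
    for n in ['gear_grip','bushing_grip']:
        print(c,n,[(np.round(r['position'],1),round(r['conf'],2)) for r in ctrl.spot_point(c,n)][:3])
    cv2.imwrite(f'pics/{c}.png',im[:,:,::-1])
E
```

```text
0.0 [161.78347654 498.75649378 205.68594465] [-0.49078616 -3.10233661  0.00358449] 0.9970774301426335 -18.700000000000003
top gear_grip [(array([ 494.8, -260.8,  114.2]), 0.92)]
top bushing_grip [(array([441. , 298.7, 117.5]), 0.8)]
side gear_grip [(array([ 493.7, -260.7,  114.7]), 0.83)]
side bushing_grip [(array([439.9, 299.5, 118.8]), 0.74)]
```

View pics/top.png

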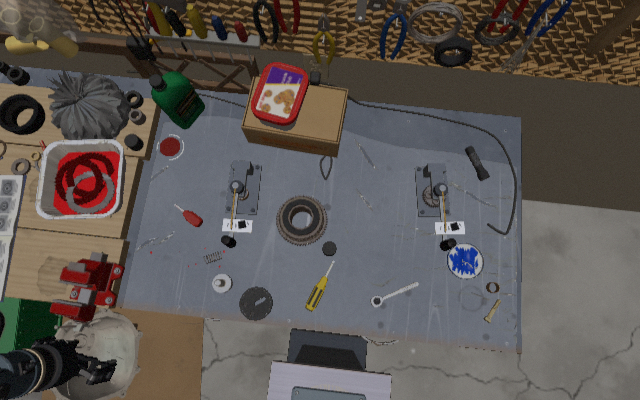

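View pics/side.png

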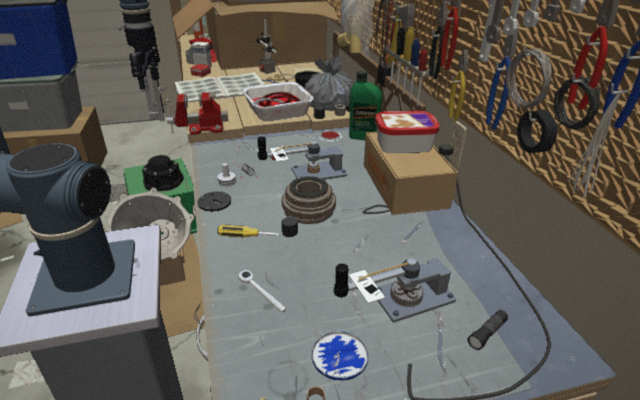

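```bash
cat > h.py <<'E'
from rig import ctrl
import cv2,numpy as np
from scipy.spatial.transform import Rotation as R
def world(c,u,v,d):
    m=ctrl.camera_model(c);z=np.median(d[v-1:v+2,u-1:u+2])
    p=np.array([(u-m['cx'])/m['fx']*z,(v-m['cy'])/m['fy']*z,z,1])
    return (np.linalg.inv(m['world_to_cam'])@p)[:3].round(1)
def tool():
    s=ctrl.sense();return s,np.array(s['eef_pos']),R.from_rotvec(s['ee_rot']).as_matrix()
E
python3 - <<'E'
from h import *
s,p,M=tool();print(M.round(3),np.round(s['joint_positions'],3))
im,d=ctrl.read_camera('top')
for u,v in [(443,187),(447,244),(448,240),(441,214),(434,214),(460,228)]: print(u,v,world('top',u,v,d))
a=cv2.resize(im[150:260,400:480,::-1],None,fx=5,fy=5,interpolation=cv2.INTER_CUBIC)
b=cv2.resize(im[150:260,210:280,::-1],None,fx=5,fy=5,interpolation=cv2.INTER_CUBIC)
cv2.imwrite('pics/crop.png',np.hstack([b,a]))
E
```

```text
[[-0.951  0.309 -0.   ]
 [ 0.309  0.951 -0.001]
 [ 0.    -0.001 -1.   ]] [1.129 0.048 0.099 1.622 0.    1.443]
443 187 [ 644.3 -244.4  106.1]
447 244 [ 488.5 -251.6  138.3]
448 240 [ 498.2 -252.8  141.2]
441 214 [ 575.  -247.5   87.9]
434 214 [ 590.8 -248.3   13.2]
460 228 [ 541.7 -297.    93.5]
```

View pics/crop.png

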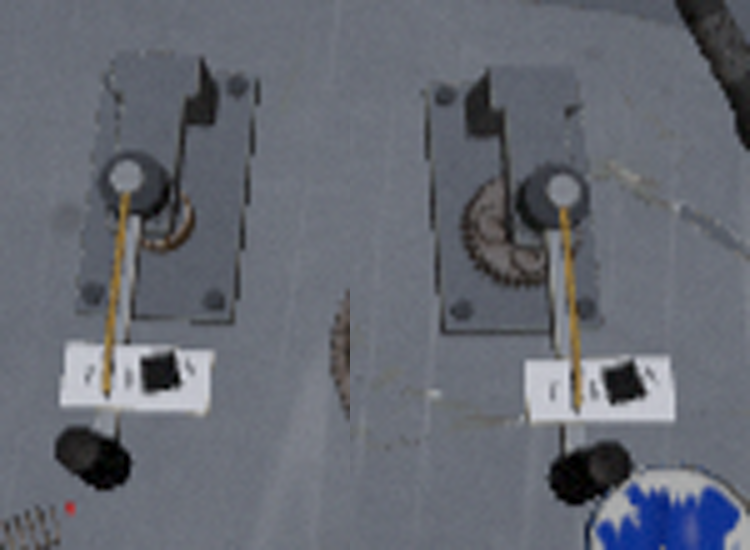

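Emit:
{"name": "send_rows", "arguments": {
  "targets": [
    [[-23,-26,0],0],
    [[-46,-52,0],0],
    [[-69,-78,0],0],
    [[-92,-104,0],0],
    [[-115,-130,0],0],
    [[-138,-156,0],0],
    [[-161,-182,0],0],
    [[-184,-208,0],0]
  ]
}}

```text
time: 1.15
eef_pos: [273.2, 243.5, 207.1]
ee_rot: [0.49, 3.102, 0.001]
force: [1.0, -0.9, -0.1]
gripper_width: 1.001
gripper_force: 0.0
```

Emit:
{"name": "send_rows", "arguments": {
  "targets": [
    [[-23,-26,0],0],
    [[-46,-52,0],0],
    [[-69,-78,0],0],
    [[-92,-104,0],0],
    [[-115,-130,0],0],
    [[-138,-156,0],0],
    [[-161,-182,0],0],
    [[-184,-208,0],0]
  ]
}}

```text
time: 1.95
eef_pos: [384.1, -11.4, 207.1]
ee_rot: [0.491, 3.102, 0.0]
force: [0.4, -0.2, -0.6]
gripper_width: 1.0
gripper_force: 0.0
```

Emit:
{"name": "send_rows", "arguments": {
  "targets": [
    [[-23,-26,0],-0.06],
    [[-46,-52,0],-0.12],
    [[-69,-78,0],-0.18],
    [[-92,-104,0],-0.24],
    [[-115,-130,0],-0.3],
    [[-138,-156,0],-0.36],
    [[-161,-182,0],-0.42],
    [[-183,-204,0],-0.424]
  ],
  "hand": 60
}}

```text
time: 2.75
eef_pos: [495.1, -262.2, 206.7]
ee_rot: [0.173, -3.137, 0.0]
force: [0.3, -0.8, -0.1]
gripper_width: 0.705
gripper_force: 0.0
```

```bash
python3 - <<'E'
from h import *
s,p,M=tool();print(s['time'],p,M.round(3),s['gripper_width'],s['force'])
for n in ['gear_grip']:
  im,d=ctrl.read_camera('wrist')
  print([(np.round(r['position'],1),round(r['conf'],2)) for r in ctrl.spot_point('wrist',n)][:3])
cv2.imwrite('pics/w1.png',im[:,:,::-1])
m=ctrl.camera_model('wrist');print(m)
E
```

```text
2.75 [ 495.10392164 -262.17557536  206.73264564] [[-0.994 -0.11  -0.   ]
 [-0.11   0.994 -0.   ]
 [ 0.    -0.    -1.   ]] 0.7051193625726259 [ 0.34126903 -0.79846031 -0.12450391]
[(array([ 491.7, -261.7,  116.2]), 0.8)]
{'fx': 309.70691628693146, 'fy': 309.70691628693146, 'cx': 318.15287017187393, 'cy': 203.4448441255753, 'T_tool_cam': array([[-6.29120193e-04, -9.66058929e-01, -2.58321019e-01,
         6.51641717e+01],
       [ 9.99999553e-01, -4.25478019e-04, -8.44232781e-04,
        -7.92647870e-02],
       [ 7.05668700e-04, -2.58321435e-01,  9.66058765e-01,
        -1.68505911e+02],
       [ 0.00000000e+00,  0.00000000e+00,  0.00000000e+00,
         1.00000000e+00]])}
```

View pics/w1.png

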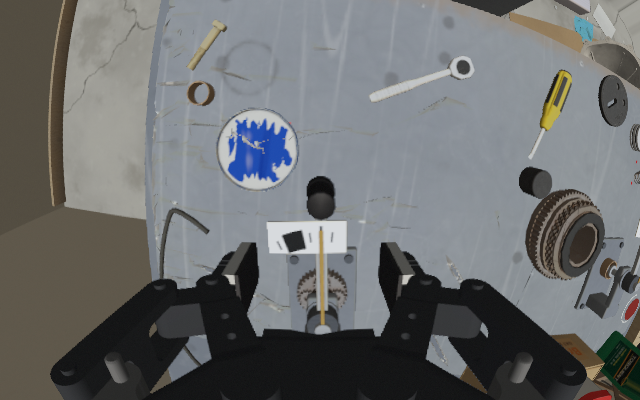

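Wrist picture: the grip at (320,200) is centred between the fingers. The toothed gear is below it at (320,285), and the pointer at column 322 is left of the band at zero, with the band at (293,240). The heights and reach agree, so I go down around the grip.

Emit:
{"name": "send_rows", "arguments": {
  "targets": [
    [[1,0,12],0],
    [[1,0,26],0],
    [[1,0,40],0],
    [[1,0,54],0],
    [[1,0,68],0],
    [[1,0,82],0],
    [[1,0,92],0],
    [[1,0,98],0]
  ]
}}

```text
time: 3.65
eef_pos: [493.2, -260.1, 107.3]
ee_rot: [0.173, -3.135, -0.002]
force: [-0.6, -1.0, 0.7]
gripper_width: 0.703
gripper_force: 0.0
```

Emit:
{"name": "send_rows", "arguments": {
  "targets": [
    [[0,0,0],0],
    [[0,0,0],0],
    [[0,0,0],0],
    [[0,0,0],0],
    [[0,0,0],0],
    [[0,0,0],0],
    [[0,0,0],0],
    [[0,0,0],0]
  ],
  "hand": 42
}}

```text
time: 4.45
eef_pos: [493.8, -260.6, 109.0]
ee_rot: [-0.173, 3.137, -0.0]
force: [0.8, 0.3, 0.7]
gripper_width: 0.492
gripper_force: 0.0
```

```bash
python3 - <<'E'
from h import *
s,p,M=tool();print(s['time'],p,s['gripper_width'],s['force'])
im,d=ctrl.read_camera('wrist')
cv2.imwrite('pics/w2.png',cv2.resize(im[150:370,180:460,::-1],None,fx=2.5,fy=2.5))
E
```

```text
4.45 [ 493.80817968 -260.58260326  108.95193586] 0.4921013076679257 [0.75082412 0.33855916 0.66810341]
```

View pics/w2.png

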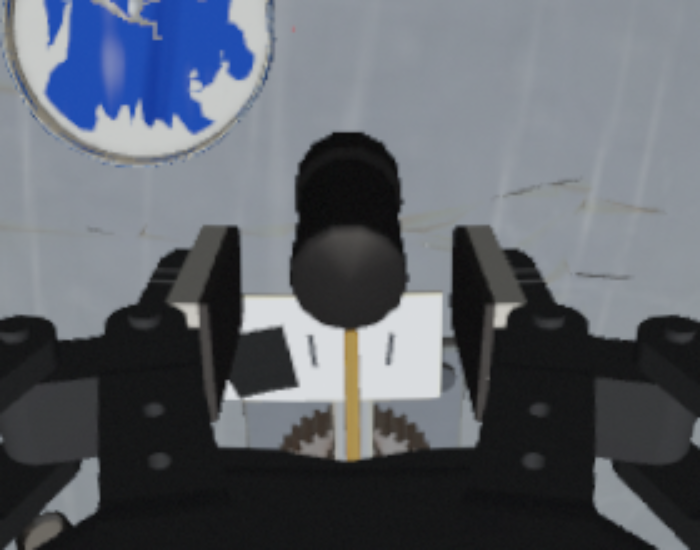

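Crop: the post top at (348,275) sits midway between the pads at 240 and 455, with about 9 mm clearance each side. The pointer is at zero.

Emit:
{"name": "send_rows", "arguments": {
  "targets": [
    [[0,3,0],0],
    [[0,6,0],0],
    [[0,9,0],0],
    [[0,12,0],0.02],
    [[-0.5,16,0],0.045],
    [[-1,20,0],0.07],
    [[-1.5,23,0],0.09],
    [[-2,26,0],0.11]
  ]
}}

```text
time: 5.3
eef_pos: [492.7, -235.1, 109.0]
ee_rot: [-0.003, -3.141, 0.003]
force: [-0.5, -3.5, -0.8]
gripper_width: 0.489
gripper_force: 1.6
```

```bash
python3 - <<'E'
from h import *
s,p,M=tool();print(s['time'],p,s['gripper_width'],s['force'],s['gripper_force'],np.array(s['force'])@M)
im,d=ctrl.read_camera('wrist')
cv2.imwrite('pics/w3.png',cv2.resize(im[150:370,180:460,::-1],None,fx=2.5,fy=2.5))
E
```

```text
5.3 [ 492.65831668 -235.0557494   108.95647859] 0.4892081554686103 [-0.5366401  -3.50978001 -0.7594311 ] 1.574617673177272 [ 0.53009997 -3.50937222  0.76588156]
```

View pics/w3.png

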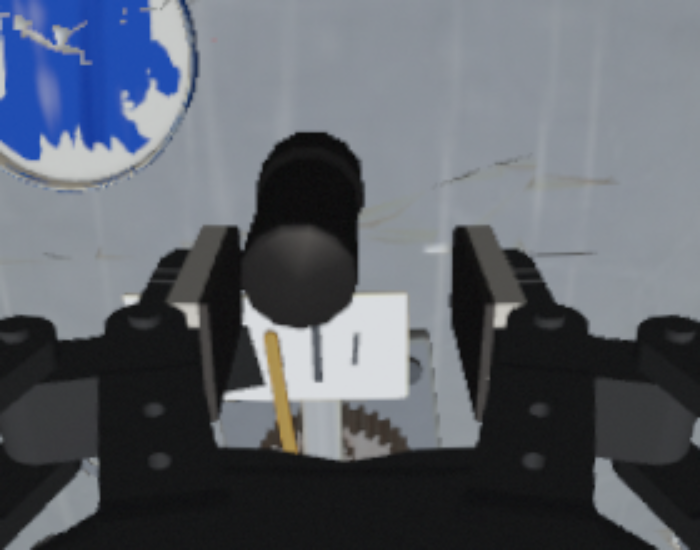

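Crop: the left pad (240) is on the post, and the pointer at (272,335) is nearing the band edge at about 255. The force of about 3 N fits a deflection of about 0.11, so I carry on to the middle of the band.

Emit:
{"name": "send_rows", "arguments": {
  "targets": [
    [[-0.3,4,0],0.025],
    [[-0.7,8,0],0.05],
    [[-1.1,11,0],0.075],
    [[-1.6,14,0],0.095],
    [[-2,17,0],0.115],
    [[-2.4,19,0],0.13],
    [[-2.7,20.5,0],0.14],
    [[-2.8,21,0],0.14]
  ]
}}

```text
time: 6.15
eef_pos: [494.9, -215.4, 108.9]
ee_rot: [-0.222, -3.132, 0.007]
force: [-2.3, -6.2, -0.7]
gripper_width: 0.494
gripper_force: 3.2
```

```bash
python3 - <<'E'
from h import *
s,p,M=tool();print(s['time'],p,s['gripper_width'],s['gripper_force'],np.array(s['force'])@M)
im,d=ctrl.read_camera('wrist')
cv2.imwrite('pics/w4.png',cv2.resize(im[150:370,180:460,::-1],None,fx=2.5,fy=2.5))
im,d=ctrl.read_camera('top')
cv2.imwrite('pics/t4.png',cv2.resize(im[150:260,390:490,::-1],None,fx=5,fy=5,interpolation=cv2.INTER_CUBIC))
E
```

```text
6.15 [ 494.90717244 -215.43633015  108.92389622] 0.49393936653135523 3.2321672793477774 [ 1.3722776  -6.44269013  0.77562285]
```

View pics/w4.png

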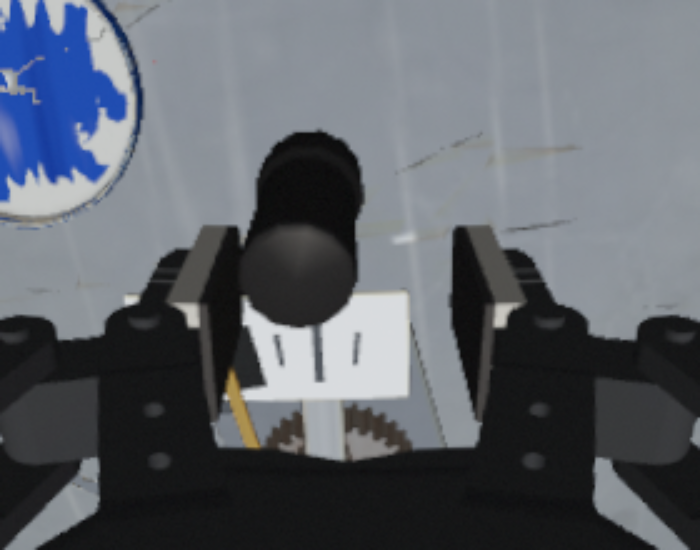

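Crop: the pointer (235,385) now runs over the black band (245,360). The 6.4 N force matches a deflection of about 0.25, so I hold here.

Emit:
{"name": "send_rows", "arguments": {
  "targets": [
    [[0,0,0],0],
    [[0,0,0],0],
    [[0,0,0],0],
    [[0,0,0],0],
    [[0,0,0],0],
    [[0,0,0],0],
    [[0,0,0],0],
    [[0,0,0],0]
  ]
}}

```text
time: 7.05
eef_pos: [494.9, -215.6, 108.9]
ee_rot: [-0.222, -3.132, 0.007]
force: [-2.0, -6.8, -0.7]
gripper_width: 0.492
gripper_force: 3.2
```

Emit:
{"name": "send_rows", "arguments": {
  "targets": [
    [[0,0,0],0],
    [[0,0,0],0],
    [[0,0,0],0],
    [[0,0,0],0],
    [[0,0,0],0],
    [[0,0,0],0],
    [[0,0,0],0],
    [[0,0,0],0]
  ]
}}

```text
time: 7.85
eef_pos: [494.9, -215.6, 108.9]
ee_rot: [-0.222, -3.132, 0.007]
force: [-2.6, -6.2, -1.5]
gripper_width: 0.49
gripper_force: 3.2
```

Emit:
{"name": "send_rows", "arguments": {
  "targets": [
    [[0,0,0],0],
    [[0,0,0],0],
    [[0,0,0],0],
    [[0,0,0],0],
    [[0,0,0],0],
    [[0,0,0],0],
    [[0,0,0],0],
    [[0,0,0],0]
  ]
}}

```text
time: 8.65
eef_pos: [494.9, -215.6, 108.9]
ee_rot: [-0.222, -3.132, 0.007]
force: [-2.0, -6.1, -0.0]
gripper_width: 0.493
gripper_force: 3.2
```

Emit:
{"name": "send_rows", "arguments": {
  "targets": [
    [[0,0,0],0],
    [[0,0,0],0],
    [[0,0,0],0],
    [[0,0,0],0],
    [[0,0,0],0],
    [[0,0,0],0],
    [[0,0,0],0],
    [[0,0,0],0]
  ]
}}

```text
time: 9.45
eef_pos: [494.9, -215.6, 108.9]
ee_rot: [-0.222, -3.132, 0.007]
force: [-1.7, -5.6, -0.8]
gripper_width: 0.492
gripper_force: 3.2
```

View pics/t4.png

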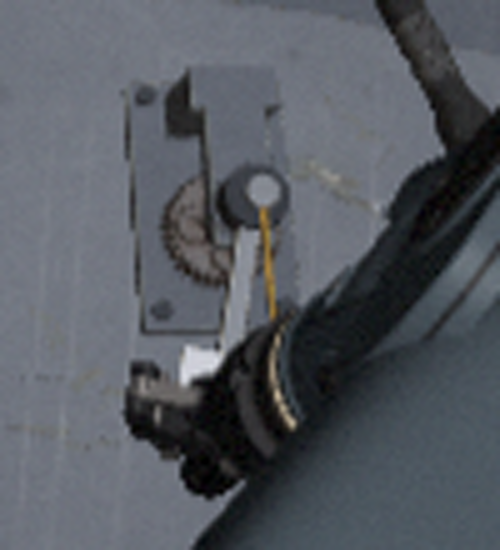

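The top crop shows the arm (240,280) swung away from the pointer (268,260), which hasn't moved. It has been held for over 3 s, so I let it come back slowly.

Emit:
{"name": "send_rows", "arguments": {
  "targets": [
    [[0,-1.5,0],-0.01],
    [[0,-4,0],-0.027],
    [[0,-6.5,0],-0.043],
    [[0,-9,0],-0.06],
    [[0,-11.5,0],-0.077],
    [[0,-14,0],-0.093],
    [[0,-16,0],-0.107],
    [[0,-18,0],-0.12]
  ]
}}

```text
time: 10.25
eef_pos: [492.8, -231.5, 108.9]
ee_rot: [-0.03, -3.141, 0.0]
force: [-2.5, -4.2, -0.2]
gripper_width: 0.493
gripper_force: 1.8
```

Emit:
{"name": "send_rows", "arguments": {
  "targets": [
    [[0,-2.5,0],-0.017],
    [[0,-5,0],-0.033],
    [[0,-7.5,0],-0.05],
    [[0,-10,0],-0.067],
    [[0,-12.5,0],-0.083],
    [[0,-14.5,0],-0.097],
    [[0,-16.5,0],-0.11],
    [[0,-18,0],-0.12]
  ]
}}

```text
time: 11.05
eef_pos: [493.3, -249.0, 108.9]
ee_rot: [-0.159, 3.136, 0.002]
force: [0.5, -0.2, -0.0]
gripper_width: 0.493
gripper_force: 0.1
```

Emit:
{"name": "send_rows", "arguments": {
  "targets": [
    [[0,-1,0],-0.005],
    [[0,-2,0],-0.01],
    [[0,-3.5,0],-0.01],
    [[0,-5,0],-0.01],
    [[0,-7,0],-0.01],
    [[0,-9,0],-0.01],
    [[0,-10,0],-0.01],
    [[0,-10,0],-0.01]
  ]
}}

```text
time: 11.85
eef_pos: [493.8, -259.4, 108.9]
ee_rot: [0.173, -3.137, -0.0]
force: [0.3, -0.4, -0.2]
gripper_width: 0.493
gripper_force: 0.0
```

```bash
python3 - <<'E'
from h import *
s,p,M=tool();print(s['time'],p,s['gripper_width'],s['gripper_force'],np.array(s['force'])@M)
im,d=ctrl.read_camera('wrist')
cv2.imwrite('pics/w5.png',cv2.resize(im[150:370,180:460,::-1],None,fx=2.5,fy=2.5))
E
```

```text
11.85 [ 493.82837542 -259.44813461  108.87300936] 0.4928466573608559 0.0 [-0.24415014 -0.45173634  0.24901266]
```

View pics/w5.png

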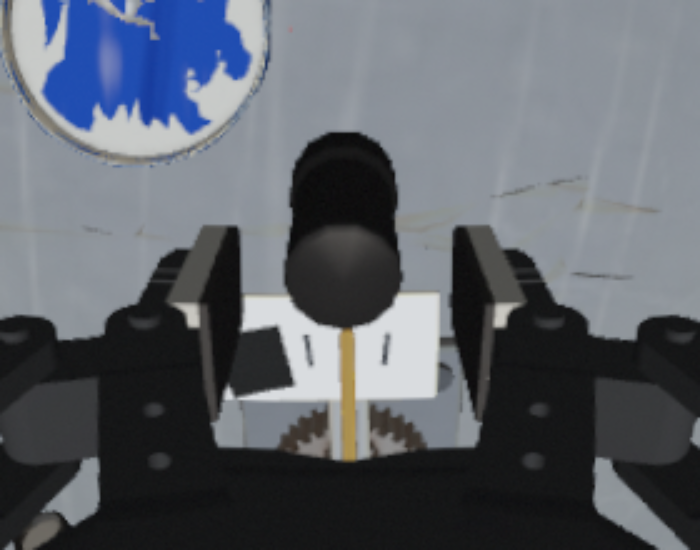

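Crop: the pointer (348,390) is back on zero and the post is free between the pads, with no force. I lift off straight up with the opening unchanged.

Emit:
{"name": "send_rows", "arguments": {
  "targets": [
    [[0,0,-4],0],
    [[0,0,-14],0],
    [[0,0,-28],0],
    [[0,0,-42],0],
    [[0,0,-56],0],
    [[0,0,-70],0],
    [[0,0,-84],0],
    [[0,0,-95],0]
  ]
}}

```text
time: 12.7
eef_pos: [494.3, -259.6, 206.0]
ee_rot: [-0.173, 3.135, -0.002]
force: [-0.5, -0.3, 0.8]
gripper_width: 0.491
gripper_force: 0.0
```

Emit:
{"name": "send_rows", "arguments": {
  "targets": [
    [[0,0,0],0],
    [[0,0,0],0],
    [[0,0,0],0],
    [[0,0,0],0],
    [[0,0,0],0],
    [[0,0,0],0],
    [[0,0,0],0],
    [[0,0,0],0]
  ]
}}

```text
time: 13.5
eef_pos: [493.8, -259.2, 203.9]
ee_rot: [0.173, -3.137, -0.0]
force: [-0.1, -0.4, 0.7]
gripper_width: 0.487
gripper_force: 0.0
```

```bash
python3 -c "
from h import *
s,p,M=tool();print(s['time'],p,s['force']);print(ctrl.hand_in())"
```

```text
13.5 [ 493.79997905 -259.23957881  203.86029243] [-0.09315585 -0.44613913  0.70815612]
the job is handed in; nothing more can be done
None
```

The gear clamp's screw is tight: I swung its torque arm clockwise to about mid-band (about 0.25 rad, 6.4 N), held it there for over 3 s and let it spring back to zero, then lifted clear and handed in at 13.5 s; the pointer stayed put and I didn't touch the bushing clamp.

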